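Level the shop scale and weigh the crystal

TASK

The shop scale stands crooked: turn the two black foot knobs on its side until the bubble lies wholly inside the small ring of its bull's-eye level, then let go of them. With the scale level, fetch the loose quartz crystal, set it down gently in the middle of the weighing pan and leave it lying there, the scale still level. Do not disturb the candles and the sweet tin.

Things in the scene. Friction and masses are not known exactly. Their poses are not given: they have to be found in the camera images.
- scale: Tilting upper part of the shop scale: grey footplate 168 x 187 mm, white housing, steel pan. Origin on the counter under its middle; x to its rear (sloping console at -x), y to its left, z vertical when level. Fixed foot at (-10, -75) mm, footscrews at (-70, 78) and (50, 78). Beside the knobs it reaches 50 mm above the counter, its pan rim 66 mm. The feet stay put.
- knob_front_grip (a point): Front foot knob (nearer the console): ribbed, black, 42 mm in diameter, 32 mm high, on an upright screw. Point on its axis at mid-height, 82 mm above the counter; stays there. 12 mm of screw a turn: clockwise from above raises the plate there. Stays as left (0.08 N m friction), turns 3.3 rad either way from level. Starts 0.9 to 1.5 rad too far anticlockwise.
- knob_rear_grip (a point): Rear foot knob, the same in every way, 120 mm behind the front one; point on its axis at mid-height. Starts up to 1.5 rad off level, clockwise or anticlockwise; its screw may lean by up to 2 degrees until the scale is level.
- ring (a point): Centre of the small dark ring (8 mm inner radius) on the round bull's-eye level, 53 mm in diameter, that sits between the two knobs 46 mm above the counter; it moves with the scale.
- bubble (a point): Centre of the pale round bubble (6 mm radius) in that level. It stands at the ring's centre when the scale is level and runs to the high side, 0.25 mm for each milliradian of tilt. In the scale's frame a knob 1 rad too far clockwise shifts it by (-3.98, 1.56) mm (front knob) or (3.98, 1.56) mm (rear knob); the two add. It settles within half a second.
- pan (a point): Centre of the floor of the round steel weighing pan, 56 mm above the counter when level; flat floor 106 mm in diameter, rim 7 mm above the floor. It tilts with the scale.
- crystal: Loose six-sided quartz crystal lying on the counter, 70 mm long along its x, 25 mm wide along y, 22 mm high; origin in the middle of its underside. About 60 g; pinch it across its width. Between it and the scale stands the fixed pouch rack (x 0.30 to 0.47 m, y -0.11 to 0.19 m, 0.42 m high); the till's screen (x over 0.60 m, y -0.30 to -0.11 m) is 0.35 m high.
- candle_0: Striped candle 56 mm in diameter, 80 mm high, a bystander. Origin under its middle.
- candle_1: Striped candle 48 mm in diameter, 65 mm high, a bystander. Origin under its middle.
- tin: Round grey sweet tin, 62 mm in diameter, 22 mm high, a bystander. Origin under its middle.

How it is judged:
On the way, in this order (a step that is already met when the one before it is completed fails the run):
1. the scale is level, its bubble inside the ring, with the fingers off both knobs (angle between scale's own z axis and vertical below 0.008 rad and distance between the grasp point and knob_front_grip above 0.045 m and distance between the grasp point and knob_rear_grip above 0.045 m), for 0.3 s.
2. the crystal rests on the pan of the level scale (angle between scale's own z axis and vertical below 0.008 rad and horizontal distance between crystal and pan below 0.03 m and contact force between crystal and scale above 0.2 N), for 0.2 s.
At the end, for the whole second after the job is handed in: the scale stands level to 8 milliradians (its bubble wholly inside the ring), and the crystal lies at rest on the pan, its middle within 30 mm of the pan's middle (all of step 2 and z of crystal in the frame of pan below 0.015 m and linear speed of crystal below 0.02 m/s); the robot touches nothing.
It fails at once if the crystal is let go more than 25 mm above the pan (horizontal distance between crystal and pan below 0.07 m and z of crystal in the frame of pan above 0.025 m and contact force between the fingers and crystal below 0.05 N).
It fails at once if the tin or a candle is pushed more than 30 mm or knocked over (distance of any of tin, candle_0, candle_1 from where it was at the start of the episode above 0.03 m or angle between any of tin, candle_0, candle_1's own z axis and vertical above 0.5 rad).
It also fails if it takes over 72 s, if anything falls off the work surface, if the arm or the gripper's body presses on something with over 40 N, if the wrist force passes 120 N, or if a joint passes its speed limit or range.

ROBOT

A 6-joint arm with a two-finger parallel gripper is mounted at the origin on a cart in front of the work surface, level with it; the furniture and walls round the work are solid. World frame = base frame: x ahead of the robot, y to its left, z up, the work surface at z = 0. Lengths are in m, angles in rad, forces in N, time in s.
With the tool pointing down it reaches from about 0.4 to 0.825 m from the base axis. Payload 7 kg.
Tool frame: the origin (TCP) lies on the centre line of the jaws, within the pads' length; the fingertips stand 19 mm ahead of it and the grasp point (between the pads) is the TCP; z points along the fingers, y is the line along which they close (so a half turn about z gives the same grasp; the last joint's range is limited). The gripper opens to 88 mm and grips with 3 to 60 N. Pads are 19 mm wide; open, the fingers measure 130 mm over their backs; the gripper's body (78 mm by 193 mm) begins 47 mm behind the grasp point.
Start: joints at [1.478, 0.359, 0.012, 0, -1.224, -0.288], TCP at [0.251, 0.627, 0.246] pointing down, gripper open.
Joint ranges: [-3.07, 3.07], [-1.43, 2.12], [-1.02, 1.25], [-3.03, 1.67], [-3.05, -0], [-3.03, 3.03]. Speed limits (rad/s): [2.39, 2.39, 3.01, 3.14, 3.14, 3.14].

INTERFACE

Orientations are given as [roll, pitch, yaw] about the fixed x, y, z axes, in that order (R = Rz(yaw) Ry(pitch) Rx(roll)).
In Python, from station import arm, imaging, models gives the robot as it stands.
- The arm moves only by the tool play_rows, never from a script. Its arguments are lists of equal length, an entry for each row: "travel": the shift along the tool's x, y, z in units of 25 mm (1.0 is 25 mm), a list of three; "twist": the turn about the tool's z in units of 0.15 rad (1.0 is 0.15 rad). A call has 1 to 8 rows; each row shifts and turns the commanded pose from where the row before left it, along the tool's axes as they then stand; what a row does not reach is not made up. A row lasts 1/8 s, in which the tool goes at most 62.5 mm and 10.7 degrees, less where a joint would pass 70% of its speed; a pose out of reach is approached as far as the arm can. A call with a number of a shift or a turn outside -1 to 1 is refused whole. A call with a gripper value outside its range is refused whole. "fingers" is the opening, from 0 (shut) to 1 (fully open), set as the call begins (left out, the last holds). The fingers move at their own pace and stop on an object; "newtons" is the grip in N (left out, the last holds). Time passes only in rows, so rows that do not move let the fingers close. It gives the time, the measured TCP pose, the force, the opening and the grip force at its end, in the units of the state.
- arm.get_state(): the state, without advancing time (a new reading comes with each control period).
- imaging.grab_frame(name): name is "scene" or "top"; returns a dict with "pixels" (420x560x3 uint8, red, green, blue), "fx", "fy", "cx", "cy" (pixels), "R" (3x3) and "t" (3): a world point X has camera coordinates R X + t. Camera axes: x right, y down, z forward; pixel columns grow to the right and rows downward; lengths in m; the calibration is good to about 2 mm. A picture is of the moment at which its call begins. There is no depth.
- arm.job_done(): hands the job in; it is judged then, once.
Trained networks look in the newest picture that a camera, given by its name, has taken for a name from the list of things; names that differ only in an ending like _2 or _b are one class to them, and where a whole thing is asked for, a point or a joint stands for the part that bears it (a point fixed in the world has none). Each returns a list of dicts, best first, with "confidence" (0 to 1); they miss things now and then, are a little off and sometimes report something else, mostly with a low value. They report only what shows in the picture. A call takes as long as a camera call.
- models.boxes_of(name, camera): "extent" ([centre column, centre row, width, height] in pixels, round what is visible of it).
- models.silhouettes(name, camera): "pixels" (420x560 bool, what is visible of it) and "extent" ([centre column, centre row, width, height] in pixels, round what is visible of it).
The state is a dict: "t": time; "q": joint angles; "qd": joint speeds; "joint_efforts": joint torques, N m; "eef_pos": TCP position; "ee_rot": TCP orientation; "force": force on the tool from outside, world axes, zero at the start; "moment": the same for the moment, N m; "width": finger opening in m; "gripper_force": force on a finger pad.
Only numpy, scipy, OpenCV 4.12 (cv2) and the standard library are available. Lean on these libraries where they do the work, as an engineer would, in place of code of your own. Each camera call takes 0.05 s, during which the arm holds its last target. There are 200 camera calls.

## Working session

There is one attempt and no reset: what is moved stays moved. The work goes in short steps, Python scripts to look and compute and a tool call to move; the robot and the scene stay as the last step left them, time stands still between calls to the robot, and variables do not carry over. Pictures are saved under pics/ and viewed, at most 10 in all, crops included, and the job is handed in when it is done.

Besides the shell and the picture viewer there is one more tool, called after "Request:" as name(argument=value, ...) on one line, values as JSON. play_rows: Moves the arm, as the interface text tells. Shifts and turns lie within -1 to 1; 1 stands for 25 mm of shift or 0.15 rad of turn. Its arguments: {"type":"object","properties":{"travel":{"type":"array","items":{"type":"array","items":{"type":"number"}}},"twist":{"type":"array","items":{"type":"number"}},"fingers":{"type":"number"},"newtons":{"type":"number"}},"required":["travel","twist"]}

```bash
mkdir -p pics
cat > h.py <<'E'
import numpy as np,cv2
from station import arm,imaging,models
def grab(n,save=None):
    f=imaging.grab_frame(n)
    if save: cv2.imwrite(f'pics/{save}.png',f['pixels'][:,:,::-1])
    return f
def ray(f,u,v):
    R=np.array(f['R']);t=np.array(f['t'])
    d=R.T@np.array([(u-f['cx'])/f['fx'],(v-f['cy'])/f['fy'],1]);return -R.T@t,d
def atz(f,u,v,z):
    o,d=ray(f,u,v);return o+d*(z-o[2])/d[2]
def tri(f1,p1,f2,p2):
    A=[];b=[]
    for f,p in((f1,p1),(f2,p2)):
        o,d=ray(f,*p);d=d/np.linalg.norm(d);P=np.eye(3)-np.outer(d,d);A.append(P);b.append(P@o)
    return np.linalg.lstsq(np.vstack(A),np.hstack(b),rcond=None)[0]
def proj(f,X):
    c=np.array(f['R'])@X+np.array(f['t']);return f['fx']*c[0]/c[2]+f['cx'],f['fy']*c[1]/c[2]+f['cy']
E
python3 - <<'E'
from h import *
np.set_printoptions(precision=4,suppress=True)
F={n:grab(n,n+'0') for n in('scene','top')}
for n in F:
    f=F[n];print(n,-np.array(f['R']).T@np.array(f['t']),f['fx'])
    for k in['scale','knob_front_grip','knob_rear_grip','ring','bubble','pan','crystal','candle_0','candle_1','tin']:
        print(k,[(round(b['confidence'],2),np.round(b['extent'],1).tolist()) for b in models.boxes_of(k,n)[:3]])
s=arm.get_state();print(s)
E
```

```text
scene [0.7097 0.9049 0.8567] 500.96247047919843
scale [(0.71, [285.4, 282.2, 86.8, 76.3])]
knob_front_grip [(0.68, [321.4, 288.0, 22.2, 26.7])]
knob_rear_grip [(0.71, [261.5, 295.6, 20.7, 26.1])]
ring [(0.56, [285.4, 283.4, 89.9, 76.6])]
bubble [(0.58, [283.3, 282.8, 91.2, 75.2])]
pan [(0.84, [285.6, 282.9, 85.5, 78.1])]
crystal [(0.6, [284.8, 160.7, 22.8, 12.5])]
candle_0 [(0.96, [373.6, 308.1, 28.6, 41.0]), (0.79, [372.5, 280.0, 25.7, 19.3])]
candle_1 [(0.96, [373.6, 308.1, 28.6, 41.0]), (0.79, [372.5, 280.0, 25.7, 19.3])]
tin [(0.63, [315.2, 186.8, 22.0, 16.9])]
top [ 0.3437 -0.0091  1.0169] 399.1191524154538
scale [(0.9, [218.8, 195.3, 78.6, 69.5])]
knob_front_grip [(0.52, [179.4, 210.3, 21.8, 16.3]), (0.52, [218.3, 194.9, 77.0, 70.2])]
knob_rear_grip [(0.71, [187.1, 163.2, 19.9, 20.2]), (0.21, [219.3, 195.2, 79.3, 72.5])]
ring [(0.78, [219.1, 191.7, 76.6, 69.3])]
bubble []
pan [(0.74, [214.5, 191.9, 80.2, 72.8])]
crystal [(0.61, [179.7, 212.2, 19.7, 21.7]), (0.56, [402.2, 239.7, 12.0, 21.5])]
candle_0 [(0.75, [163.8, 253.8, 27.7, 23.1]), (0.68, [185.3, 267.6, 11.2, 17.2])]
candle_1 [(0.75, [163.8, 253.8, 27.7, 23.1]), (0.68, [185.3, 267.6, 11.2, 17.2])]
tin [(0.71, [350.6, 257.9, 28.1, 20.0])]
{'t': 1.1, 'q': array([ 1.4781,  0.3586,  0.0119,  0.    , -1.2241, -0.2881]), 'qd': array([ 0.0003, -0.0003, -0.0009, -0.0011, -0.0011,  0.0008]), 'joint_efforts': array([ -0.0007, -58.2394,  29.3298,   7.0024,   0.0123,  -0.    ]), 'eef_pos': array([0.2509, 0.6266, 0.2455]), 'ee_rot': array([ 3.1415, -0.    , -0.3808]), 'force': array([-0.2693, -0.6983, -0.6623]), 'moment': array([-0.0417, -0.0315,  0.0151]), 'gripper_force': 0.0, 'width': 0.087915209911161}
```

View pictures.

Run:
```python
import cv2,numpy as np
a=cv2.imread('pics/top0.png');b=cv2.imread('pics/scene0.png')
A=cv2.resize(a[140:290,130:430],None,fx=2.66,fy=2.66,interpolation=cv2.INTER_CUBIC)
cv2.imwrite('pics/v1.png',A)
l=cv2.resize(b[230:340,220:400],None,fx=4.4,fy=4.4,interpolation=cv2.INTER_CUBIC)
cv2.imwrite('pics/v2.png',l)
```

```text
(no output)
```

View pics/v1.png

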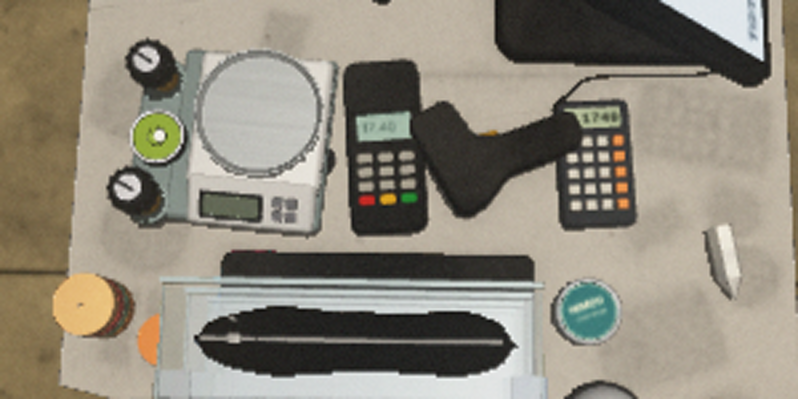

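View pics/v2.png

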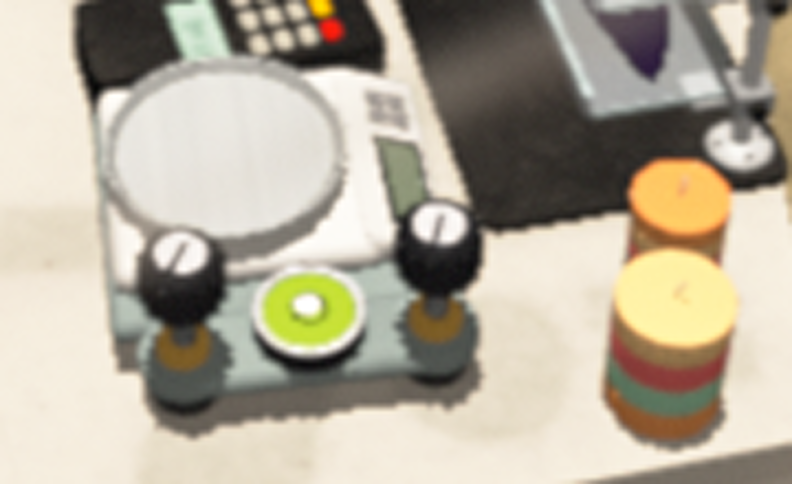

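View pics/scene0.png

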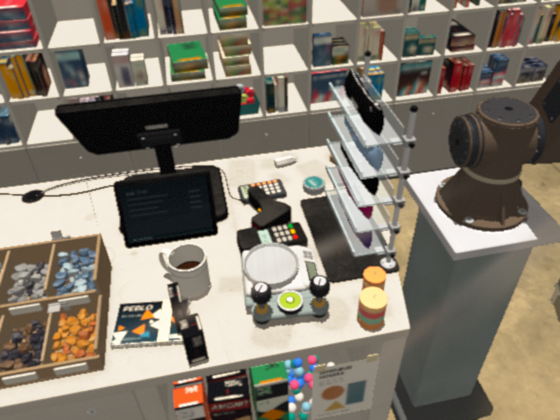

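The pictures show knobs at top-view pixels about (187,163) and (180,211), with the level between them at (189,191). The bubble is slightly off centre. The crystal is at (402,238), the tin at (351,257) and the candles at (164,254) and (186,267). Next I measure all of this to sub-pixel precision.

```bash
cat >> h.py <<'E'
def level(f,seed):
    """sub-pixel dial (filled green hull) and bubble centroid, near seed px"""
    S=8;u,v=int(seed[0]),int(seed[1]);w=18
    im=cv2.resize(f['pixels'][v-w:v+w,u-w:u+w],None,fx=S,fy=S,interpolation=cv2.INTER_CUBIC)
    hsv=cv2.cvtColor(im,cv2.COLOR_RGB2HSV)
    g=((hsv[...,0]>28)&(hsv[...,0]<50)&(hsv[...,1]>110)).astype(np.uint8)
    c=max(cv2.findContours(g,cv2.RETR_EXTERNAL,cv2.CHAIN_APPROX_NONE)[0],key=cv2.contourArea)
    hull=cv2.convexHull(c);e=cv2.fitEllipse(hull)
    m=np.zeros_like(g);cv2.ellipse(m,(e[0],(e[1][0]*.8,e[1][1]*.8),e[2]),1,-1)
    W=np.clip(im[...,2].astype(float)-110,0,None)*m   # blue: low on green, high on bubble
    yy,xx=np.mgrid[:im.shape[0],:im.shape[1]]
    b=np.array([(W*xx).sum(),(W*yy).sum()])/W.sum()
    k=lambda p:(np.array(p)+.5)/S-.5+[u-w,v-w]
    return k(e[0]),k(b),np.array(e[1])/S,im
E
python3 - <<'E'
from h import *
np.set_printoptions(precision=4,suppress=True)
f=grab('top');g=grab('scene')
def cap(f,seed,w=9):
    S=8;u,v=map(int,seed);im=cv2.resize(f['pixels'][v-w:v+w,u-w:u+w],None,fx=S,fy=S,interpolation=cv2.INTER_CUBIC)
    m=(im.min(2)>130).astype(np.uint8)
    best=min(cv2.findContours(m,cv2.RETR_EXTERNAL,cv2.CHAIN_APPROX_NONE)[0],key=lambda c:1e9 if cv2.contourArea(c)<400 else np.hypot(*(c.mean((0,1))-w*S)))
    e=cv2.fitEllipse(cv2.convexHull(best));return (np.array(e[0])+.5)/S-.5+[u-w,v-w],np.array(e[1])/S
K={}
for k,st,ss in(('front',(178,210),(319,281)),('rear',(186,163),(261,288))):
    a,ea=cap(f,st);b,eb=cap(g,ss);K[k]=tri(f,a,g,b);print(k,a,ea,b,eb,K[k],'resid',proj(f,K[k])-a, 'top@98',atz(f,*a,.098),'sc@98',atz(g,*b,.098))
for n,F,s in(('top',f,(189,191)),('scene',g,(290,300))):
    d,b,e,im=level(F,s);cv2.imwrite(f'pics/l_{n}.png',im[:,:,::-1])
    print(n,d,b,e,atz(F,*d,.046),(atz(F,*b,.046)-atz(F,*d,.046))*1e3)
    K[n]=d
print('dial tri',tri(f,K['top'],g,K['scene']))
for k in('crystal','tin','pan'):
    for n,F in(('top',f),('scene',g)):
        for s in models.silhouettes(k,n)[:2]:
            ys,xs=np.nonzero(s['pixels']);r=cv2.minAreaRect(np.c_[xs,ys].astype(np.float32))
            z={'crystal':.011,'tin':.015,'pan':.06}[k]
            print(k,n,s['confidence'],r,atz(F,xs.mean(),ys.mean(),z))
a=np.hstack([cv2.resize(cv2.imread(f'pics/l_{n}.png'),(380,380)) for n in('top','scene')]);cv2.imwrite('pics/v3.png',a)
E
```

```text
front [177.5055 209.9051] [ 9.4521 10.36  ] [319.7034 277.8806] [13.8864 15.632 ] [0.5136 0.2568 0.103 ] resid [ 0.0154 -0.0349] top@98 [0.5145 0.2583 0.098 ] sc@98 [0.5124 0.2525 0.098 ]
rear [184.5623 161.6877] [9.1557 9.7181] [260.2983 281.9206] [18.9187 20.2094] [0.6308 0.2464 0.108 ] resid [ 0.1817 -0.5005] top@98 [0.6327 0.2496 0.098 ] sc@98 [0.6309 0.2369 0.098 ]
top [188.4061 190.6919] [189.6909 190.6343] [16.7744 17.6947] [0.5736 0.2495 0.046 ] [ 0.2006 -3.2165  0.    ]
scene [289.7413 299.9686] [289.3438 298.5931] [16.0916 20.6929] [0.5746 0.2528 0.046 ] [ 0.0298 -3.7072  0.    ]
dial tri [0.5742 0.2503 0.043 ]
crystal top 0.47 ((402.98651123046875, 237.91891479492188), (26.468236923217773, 9.206343650817871), 80.53767395019531) [ 0.4705 -0.2917  0.011 ]
crystal scene 0.68 ((284.0577087402344, 160.78846740722656), (9.021342277526855, 22.553356170654297), 78.69007110595703) [ 0.476  -0.2891  0.011 ]
tin top 0.59 ((350.5, 257.0), (24.0, 25.0), 90.0) [ 0.4178 -0.159   0.015 ]
tin scene 0.93 ((313.5, 185.0), (18.0, 21.0), 90.0) [ 0.4203 -0.1522  0.015 ]
tin scene 0.19 ((283.78076171875, 279.6922607421875), (77.24275970458984, 84.4273681640625), 83.34557342529297) [0.5757 0.171  0.015 ]
pan top 0.57 ((217.5, 191.5), (67.0, 77.0), 90.0) [0.5685 0.1694 0.06  ]
pan scene 0.81 ((282.6471862792969, 279.66900634765625), (77.45674896240234, 84.81195068359375), 83.23382568359375) [0.5841 0.2102 0.06  ]
```

View pics/v3.png

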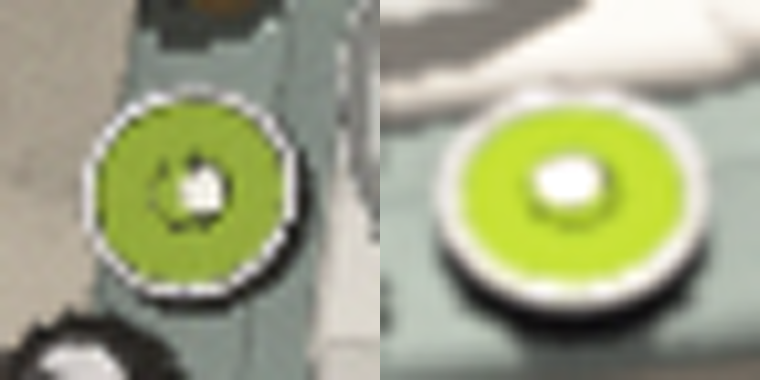

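The bubble is off by about (0.1, -3.4) mm in world axes. With scale yaw about -0.07, that means the front knob needs about 1.13 rad clockwise and the rear about 1.04. First I turn the gripper to yaw -90°, so tool x is -Y and tool y is -X.

Request:
play_rows(travel=[[0,0,0],[0,0,0],[0,0,0],[0,0,0],[0,0,0],[0,0,0],[0,0,0],[0,0,0]], twist=[0.99,0.99,0.99,0.99,0.99,0.99,0.99,0.99], fingers=0.85, newtons=20)

```text
t: 2.5
eef_pos: [0.2509, 0.6266, 0.2456]
ee_rot: [-3.142, 0.0, -1.574]
force: [0.2, 0.2, -0.4]
width: 0.0747
gripper_force: 0.0
```

Request:
play_rows(travel=[[0.9,-0.65,0],[0.9,-0.65,0],[0.9,-0.65,0],[0.9,-0.65,0],[0.9,-0.65,0],[0.9,-0.65,0],[0.9,-0.65,0],[0.9,-0.65,0]], twist=[0,0,0,0,0,0,0,0])

```text
t: 3.5
eef_pos: [0.3823, 0.4451, 0.2457]
ee_rot: [-3.141, 0.0, -1.569]
force: [-0.5, 0.1, -0.1]
width: 0.075
gripper_force: 0.0
```

Request:
play_rows(travel=[[0.95,-0.66,0],[0.95,-0.66,0],[0.95,-0.66,0],[0.95,-0.66,0],[0.95,-0.66,0],[0.95,-0.66,0],[0.95,-0.66,0],[0.95,-0.66,0]], twist=[0,0,0,0,0,0,0,0])

```text
t: 4.5
eef_pos: [0.5143, 0.2552, 0.2457]
ee_rot: [-3.141, 0.0, -1.569]
force: [0.0, -0.8, 0.8]
width: 0.0744
gripper_force: 0.0
```

Request:
play_rows(travel=[[0,0,0],[0,0,0]], twist=[0,0])

```text
t: 4.75
eef_pos: [0.5136, 0.2566, 0.2456]
ee_rot: [-3.142, 0.0, -1.57]
force: [0.3, 0.7, 0.8]
width: 0.0747
gripper_force: 0.0
```

Request:
play_rows(travel=[[0,0,0.9],[0,0,0.9],[0,0,0.9],[0,0,0.9],[0,0,0.9],[0,0,0.7],[0,0,0.6],[0,0,0.4]], twist=[0,0,0,0,0,0,0,0])

```text
t: 5.75
eef_pos: [0.5133, 0.2574, 0.0899]
ee_rot: [3.141, -0.0, -1.568]
force: [-0.8, -0.5, -0.9]
width: 0.0741
gripper_force: 0.0
```

Request:
play_rows(travel=[[0,0,0],[0,0,0],[0,0,0],[0,0,0],[0,0,0],[0,0,0]], twist=[0,0,0,0,0,0], fingers=0.3)

```text
t: 6.5
eef_pos: [0.5132, 0.2572, 0.091]
ee_rot: [3.141, 0.0, -1.569]
force: [-4.9, 0.4, 6.3]
width: 0.0416
gripper_force: 20.0
```

Request:
play_rows(travel=[[0,0,0],[0,0,0],[0,0,0],[0,0,0],[0,0,0],[0,0,0],[0,0,0],[0,0,0]], twist=[0.94,0.94,0.94,0.94,0.94,0.94,0.94,0.94])

```text
t: 7.5
eef_pos: [0.5125, 0.2577, 0.091]
ee_rot: [3.14, -0.001, -2.701]
force: [-9.7, 4.8, 7.7]
width: 0.0411
gripper_force: 20.0
```

Request:
play_rows(travel=[[0,0,0],[0,0,0],[0,0,0],[0,0,0]], twist=[0,0,0,0], fingers=0.8)

```text
t: 8.0
eef_pos: [0.5137, 0.257, 0.0905]
ee_rot: [-3.141, -0.0, -2.697]
force: [-0.7, -0.8, -0.1]
width: 0.0694
gripper_force: 0.0
```

Request:
play_rows(travel=[[0,0,-0.5],[0,0,-1],[0,0,-1],[0,0,-0.5],[0,0,0],[0,0,0]], twist=[0,0,0,0,0,0])

```text
t: 8.75
eef_pos: [0.5132, 0.2568, 0.1648]
ee_rot: [-3.141, -0.001, -2.697]
force: [0.6, -0.0, -0.1]
width: 0.0704
gripper_force: 0.0
```

```bash
cat > m.py <<'E'
from h import *
import sys
np.set_printoptions(precision=4,suppress=True)
F={'top':(189,191),'scene':(290,300)}
O=[]
for n,s in F.items():
    try:
        f=grab(n,n+sys.argv[1]);d,b,e,im=level(f,s);o=(atz(f,*b,.046)-atz(f,*d,.046))[:2]*1e3
        psi=-.07;x,y=np.cos(psi)*o[0]+np.sin(psi)*o[1],-np.sin(psi)*o[0]+np.cos(psi)*o[1]
        print(n,d,e,'scale-frame off mm',x,y,'f,r=',(y/1.56-x/3.98)/2,(y/1.56+x/3.98)/2)
    except Exception as ex: print(n,'hidden',ex)
s=arm.get_state();print(s['t'],s['eef_pos'],s['ee_rot'],s['q'])
E
python3 m.py 1
```

```text
top hidden max() iterable argument is empty
scene [289.3964 299.653 ] [16.047  20.6867] scale-frame off mm -2.7665836270686093 -1.76775090685106 f,r= -0.21902607194950618 -0.9141475862883527
8.85 [0.5132 0.2568 0.1645] [-3.1411 -0.0017 -2.6969] [ 0.8046  0.2611 -0.325  -0.0002 -0.9865 -1.9306]
```

Request:
play_rows(travel=[[0,0,0],[0,0,0],[0,0,0],[0,0,0],[0,0,0],[0,0,0],[0,0,0],[0,0,0]], twist=[-0.94,-0.94,-0.94,-0.94,-0.94,-0.94,-0.94,-0.94])

```text
t: 9.85
eef_pos: [0.5133, 0.2569, 0.1646]
ee_rot: [3.14, -0.001, -1.564]
force: [-0.1, -0.1, -0.2]
width: 0.0703
gripper_force: 0.0
```

Request:
play_rows(travel=[[0.05,-0.6,0],[0.05,-0.8,0],[0.05,-0.8,0],[0.05,-0.8,0],[0.05,-0.8,0],[0.05,-0.6,0],[0.03,-0.35,0],[0,0,0]], twist=[0,0,0,0,0,0,0,0])

```text
t: 10.85
eef_pos: [0.6327, 0.2489, 0.1651]
ee_rot: [3.141, -0.0, -1.57]
force: [-0.6, 0.2, -0.2]
width: 0.0705
gripper_force: 0.0
```

```bash
python3 m.py 2
```

```text
top [188.3848 190.3905] [16.0647 17.2233] scale-frame off mm nan nan f,r= nan nan
scene [289.436  299.8192] [15.8124 20.7079] scale-frame off mm -3.608269993680741 -2.706222383606992 f,r= -0.41407871864240037 -1.3206792195672097
10.95 [0.632  0.2491 0.1655] [ 3.1413 -0.0001 -1.5692] [ 0.6616  0.4206 -0.0823 -0.0002 -1.0682 -0.6599]h.py:30: RuntimeWarning: invalid value encountered in divide
  b=np.array([(W*xx).sum(),(W*yy).sum()])/W.sum()
```

Request:
play_rows(travel=[[0,0,0.6],[0,0,0.8],[0,0,0.8],[0,0,0.5],[0,0,0.3],[0,0,0]], twist=[0,0,0,0,0,0])

```text
t: 11.7
eef_pos: [0.6322, 0.2491, 0.0902]
ee_rot: [3.141, -0.0, -1.569]
force: [0.7, 0.2, 1.3]
width: 0.0702
gripper_force: 0.0
```

Request:
play_rows(travel=[[0,0,0],[0,0,0],[0,0,0],[0,0,0],[0,0,0],[0,0,0]], twist=[0,0,0,0,0,0], fingers=0.3)

```text
t: 12.45
eef_pos: [0.6327, 0.2492, 0.091]
ee_rot: [-3.141, 0.0, -1.569]
force: [0.8, -0.5, 2.4]
width: 0.0416
gripper_force: 20.0
```

Request:
play_rows(travel=[[0,0,0],[0,0,0],[0,0,0],[0,0,0],[0,0,0],[0,0,0],[0,0,0],[0,0,0]], twist=[0.95,0.95,0.95,0.95,0.95,0.95,0.95,0.5])

```text
t: 13.45
eef_pos: [0.6332, 0.2489, 0.091]
ee_rot: [-3.141, 0.001, -2.644]
force: [3.6, -1.5, 2.4]
width: 0.0415
gripper_force: 20.0
```

Request:
play_rows(travel=[[0,0,0],[0,0,0],[0,0,0],[0,0,0]], twist=[0,0,0,0], fingers=0.8)

```text
t: 13.95
eef_pos: [0.6322, 0.2492, 0.0904]
ee_rot: [3.142, -0.0, -2.641]
force: [-0.1, -0.5, 0.8]
width: 0.0693
gripper_force: 0.0
```

Request:
play_rows(travel=[[0,0,-0.5],[0,0,-1],[0,0,-1],[0,0,-1],[0,0,-1],[0,0,-1],[0,0,-1],[0,0,-0.5]], twist=[0,0,0,0,0,0,0,0])

```text
t: 14.95
eef_pos: [0.6328, 0.2493, 0.2682]
ee_rot: [3.141, 0.003, -2.641]
force: [0.5, 0.4, -0.4]
width: 0.0702
gripper_force: 0.0
```

```bash
python3 m.py 3
python3 - <<'E'
import cv2,numpy as np
a=cv2.imread('pics/top3.png')[130:250,130:280];b=cv2.imread('pics/scene3.png')[250:340,230:350]
cv2.imwrite('pics/v4.png',np.hstack([cv2.resize(a,(400,320),interpolation=2),cv2.resize(b,(400,320),interpolation=2)]))
E
```

```text
top [188.3763 190.463 ] [16.8047 17.8043] scale-frame off mm 0.5446953954989145 0.13952967110261266 f,r= -0.023708021355971234 0.11315011821662037
scene [289.5915 299.1611] [15.9692 20.9861] scale-frame off mm -0.08831274353878205 -0.7774763263654558 f,r= -0.23809656447413463 -0.26028569601654217
15.05 [0.6329 0.2494 0.2676] [ 3.1414  0.003  -2.6411] [ 0.6614  0.3539  0.0549  0.0003 -1.2688 -1.7318]
```

View pics/v4.png

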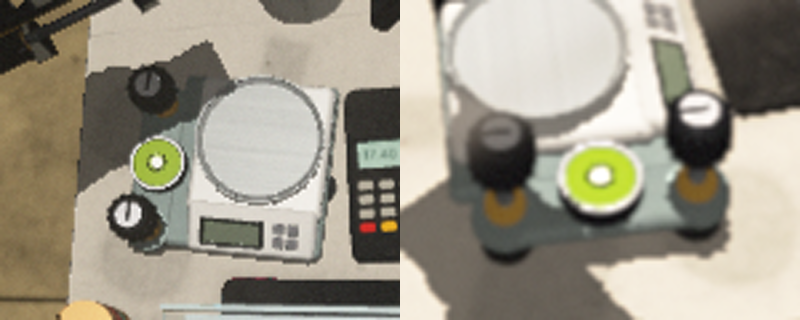

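The bubble reads within about 0.5 mm of the ring centre in both views, and the limit is 2 mm, so the scale is level. Next I locate the pan and crystal precisely and check the arm's clearance over the rack.

Run:
```python
from h import *
from scipy.optimize import least_squares
np.set_printoptions(precision=4,suppress=True)
D=[([1.4781,.3586,.0119,-1.2241],[.2509,.6266,.2455]),([.8046,.2611,-.325,-.9865],[.5132,.2568,.1645]),([.6614,.3539,.0549,-1.2688],[.6329,.2494,.2676]),([.6616,.4206,-.0823,-1.0682],[.632,.2491,.1655])]
def fk(p,q):
    al=p[0]+p[1]*np.sin(q[1])+p[2]*np.cos(q[1]-q[2]);z=p[3]+p[1]*np.cos(q[1])-p[2]*np.sin(q[1]-q[2])
    c,s=np.cos(q[0]),np.sin(q[0]);return np.array([al*c+p[4]*s,al*s-p[4]*c,z])
r=least_squares(lambda p:np.concatenate([fk(p,q)-X for q,X in D]),[.04,.44,.44,-.1,.19]);p=r.x;print(p,np.abs(r.fun).max())
for X in([.473,-.29,.025],[.473,-.29,.4],[.56,0,.4],[.57,.17,.4],[.57,.17,.08]):
    s=least_squares(lambda q:fk(p,q)-X,[.3,.35,0]);q=s.x;print(X,q,'wrist-above-TCP elbow z-rel',X[2]+p[2]*np.sin(q[1]-q[2]),np.abs(s.fun).max())
f=grab('top');g=grab('scene')
def pan(F,c0,rr,w):
    S=4;u,v=c0;im=cv2.resize(F['pixels'][v-w:v+w,u-w:u+w],None,fx=S,fy=S,interpolation=cv2.INTER_CUBIC)
    c=cv2.HoughCircles(cv2.medianBlur(cv2.cvtColor(im,cv2.COLOR_RGB2GRAY),5),cv2.HOUGH_GRADIENT,1.5,300,param1=100,param2=20,minRadius=rr[0]*S,maxRadius=rr[1]*S)
    return None if c is None else ((c[0,0,:2]+.5)/S-.5+[u-w,v-w],c[0,0,2]/S)
c=pan(f,(228,182),(18,28),36);print('pan top',c,c and atz(f,*c[0],.063))
for n,F in(('top',f),('scene',g)):
    for s in models.silhouettes('crystal',n)[:2]:
        ys,xs=np.nonzero(s['pixels']);P=np.array([atz(F,x,y,.011)[:2] for x,y in zip(xs,ys)])
        w,V=np.linalg.eigh(np.cov(P.T));a=V[:,1];m=P.mean(0);t=(P-m)@V;mid=m+V@((t.max(0)+t.min(0))/2)
        print('crystal',n,s['confidence'],len(xs),m,mid,'yaw',np.arctan(a[1]/a[0]),'size',np.ptp(t,axis=0))
a=cv2.resize(f['pixels'][215:265,380:430],(400,400),interpolation=2);b=cv2.resize(g['pixels'][140:180,265:305],(400,400),interpolation=2)
cv2.imwrite('pics/v5.png',np.hstack([a,b])[:,:,::-1])
```

```text
[-0.0029  0.6049  0.4656 -0.1625  0.1918] 0.0007892997884643149
[0.473, -0.29, 0.025] [-0.197   0.4055 -0.507 ] wrist-above-TCP elbow z-rel 0.3933465821266119 2.271308141565953e-13
[0.473, -0.29, 0.4] [-0.197   0.0986  0.0137] wrist-above-TCP elbow z-rel 0.43947533007158734 9.538034140277318e-09
[0.56, 0, 0.4] [0.3496 0.1077 0.024 ] wrist-above-TCP elbow z-rel 0.4389096829169444 4.3520742565306136e-14
[0.57, 0.17, 0.4] [0.6182 0.1686 0.0959] wrist-above-TCP elbow z-rel 0.4338335803380222 1.481748057585719e-11
[0.57, 0.17, 0.08] [ 0.6182  0.3834 -0.3699] wrist-above-TCP elbow z-rel 0.3985053945174782 3.5610403514851896e-11
pan top (array([228.1875, 181.0625]), np.float32(22.8375)) [0.5956 0.148  0.063 ]
crystal top 0.62 193 [ 0.4704 -0.2908] [ 0.4692 -0.2906] yaw 0.17784550276992833 size [0.0226 0.0637]
crystal scene 0.43 183 [ 0.4743 -0.2891] [ 0.4735 -0.2903] yaw 0.3212666922801123 size [0.0467 0.0734]
crystal scene 0.41 4824 [0.5751 0.165 ] [0.5738 0.1593] yaw -1.519007368747248 size [0.1895 0.239 ]
```

View pics/v5.png

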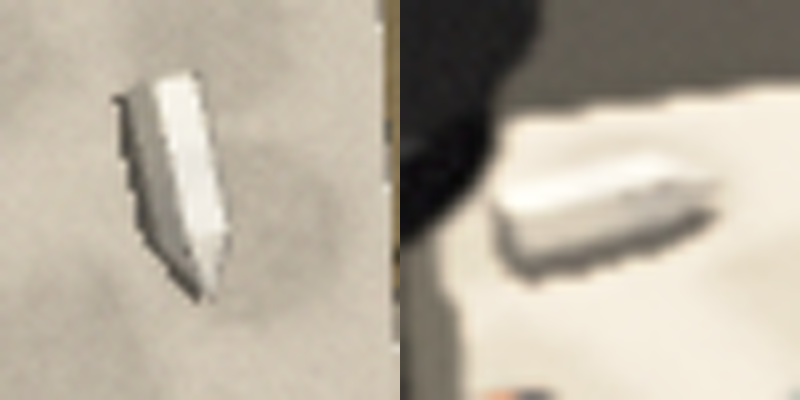

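Request:
play_rows(travel=[[0,0,-0.7],[0,0,-0.9],[0,0,-0.9],[0,0,-0.9],[0,0,-0.9],[0,0,-0.7],[0,0,-0.3],[0,0,0]], twist=[0.3,0.3,0.3,0.3,0.3,0.3,0.2,0], fingers=0.7)

```text
t: 16.25
eef_pos: [0.6324, 0.2492, 0.3975]
ee_rot: [-3.142, -0.001, -2.941]
force: [-0.5, -1.7, -0.8]
width: 0.0612
gripper_force: 0.0
```

Request:
play_rows(travel=[[0.44,-0.83,0],[0.44,-0.83,0],[0.44,-0.83,0],[0.44,-0.83,0],[0.44,-0.83,0],[0.44,-0.83,0],[0.44,-0.83,0],[0.44,-0.83,0]], twist=[0,0,0,0,0,0,0,0])

```text
t: 17.25
eef_pos: [0.5787, 0.0674, 0.3981]
ee_rot: [-3.142, 0.0, -2.941]
force: [1.0, -0.7, 0.8]
width: 0.0612
gripper_force: 0.0
```

Request:
play_rows(travel=[[0.44,-0.83,0],[0.44,-0.83,0],[0.44,-0.83,0],[0.44,-0.83,0],[0.44,-0.83,0],[0.44,-0.83,0],[0.44,-0.83,0],[0.44,-0.83,0]], twist=[0,0,0,0,0,0,0,0])

```text
t: 18.25
eef_pos: [0.5254, -0.1127, 0.3981]
ee_rot: [-3.142, 0.0, -2.941]
force: [-0.2, 0.2, -0.8]
width: 0.061
gripper_force: 0.0
```

Request:
play_rows(travel=[[0.44,-0.83,0],[0.44,-0.83,0],[0.44,-0.83,0],[0.44,-0.83,0],[0.44,-0.83,0],[0.44,-0.83,0],[0.44,-0.83,0],[0.44,-0.83,0]], twist=[0,0,0,0,0,0,0,0])

```text
t: 19.25
eef_pos: [0.4719, -0.2928, 0.3981]
ee_rot: [-3.142, -0.0, -2.941]
force: [0.5, 0.7, 0.3]
width: 0.0612
gripper_force: 0.0
```

```bash
python3 m.py 4
```

```text
top [188.3584 190.434 ] [16.6519 17.673 ] scale-frame off mm 0.6381590245959003 0.15616635049197627 f,r= -0.030117414267776303 0.1302240491985303
scene [289.6938 299.1044] [15.9108 20.7956] scale-frame off mm 0.13585582166922427 -0.6673070084236639 f,r= -0.23094776569789427 -0.1968131371377877
19.35 [ 0.4717 -0.2935  0.3978] [-3.1415 -0.0006 -2.9432] [-0.2038  0.0994  0.0117  0.0003 -1.4836 -1.1686]
```

Request:
play_rows(travel=[[0,0.12,0.95],[0,0,0.95],[0,0,0.95],[0,0,0.95],[0,0,0.95],[0,0,0.95],[0,0,0.95],[0,0,0.95]], twist=[0,0,0,0,0,0,0,0])

```text
t: 20.35
eef_pos: [0.472, -0.2885, 0.2074]
ee_rot: [-3.142, 0.0, -2.941]
force: [0.5, 0.6, 0.3]
width: 0.0613
gripper_force: 0.0
```

Request:
play_rows(travel=[[0,0,0.95],[0,0,0.95],[0,0,0.95],[0,0,0.95],[0,0,0.95],[0,0,0.95],[0,0,0.9],[0,0,0.72]], twist=[0,0,0,0,0,0,0,0])

```text
t: 21.35
eef_pos: [0.4719, -0.2885, 0.0242]
ee_rot: [3.141, -0.0, -2.941]
force: [-0.3, 0.2, 0.4]
width: 0.0614
gripper_force: 0.0
```

Request:
play_rows(travel=[[0,0,0],[0,0,0],[0,0,0],[0,0,0],[0,0,0],[0,0,0],[0,0,0]], twist=[0,0,0,0,0,0,0], fingers=0.1, newtons=12)

```text
t: 22.22
eef_pos: [0.4726, -0.2886, 0.0257]
ee_rot: [-3.141, 0.001, -2.941]
force: [0.3, 0.2, 6.3]
width: 0.0237
gripper_force: 12.0
```

Request:
play_rows(travel=[[0,0,-0.3],[0,0,-0.6],[0,0,-0.8],[0,0,-0.8],[0,0,-0.8],[0,0,-0.5],[0,0,0],[0,0,0]], twist=[0,0,0,0,0,0,0,0])

```text
t: 23.22
eef_pos: [0.4717, -0.2883, 0.1195]
ee_rot: [3.141, -0.001, -2.942]
force: [-0.2, 0.0, 0.2]
width: 0.0236
gripper_force: 12.0
```

Run:
```python
from h import *
g=grab('scene','scene5')
cv2.imwrite('pics/v6.png',cv2.resize(g['pixels'][110:190,240:340],(700,560),interpolation=2)[:,:,::-1])
```

View pics/v6.png

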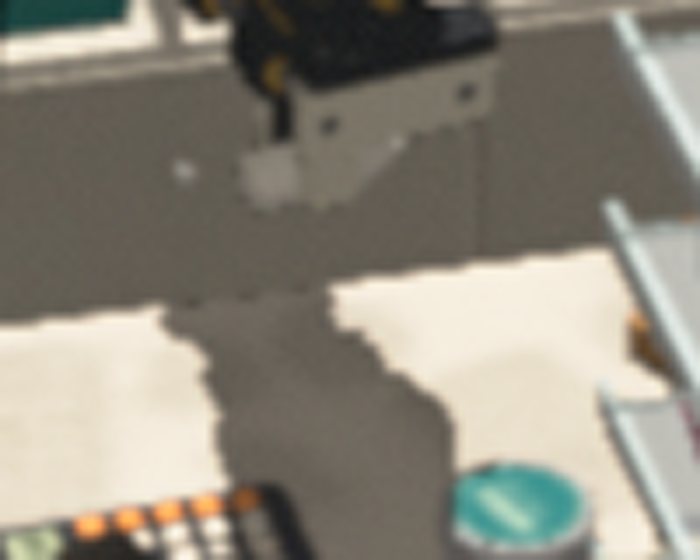

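The crystal is held: its blunt end shows at crop (270,180) and its tip at (395,140). Next I carry it up and over to the pan.

Request:
play_rows(travel=[[0,0,-0.5],[0,0,-0.85],[0,0,-0.85],[0,0,-0.85],[0,0,-0.85],[0,0,-0.85],[0,0,-0.85],[0,0,-0.85]], twist=[0,0,0,0,0,0,0,0])

```text
t: 24.28
eef_pos: [0.472, -0.2885, 0.2825]
ee_rot: [-3.142, -0.0, -2.941]
force: [1.1, 0.5, -1.2]
width: 0.0239
gripper_force: 12.0
```

Request:
play_rows(travel=[[0,0,-0.85],[0,0,-0.85],[0,0,-0.85],[0,0,-0.85],[0,0,-0.85],[0,0,-0.5],[0,0,0]], twist=[0,0,0,0,0,0,0])

```text
t: 25.15
eef_pos: [0.4723, -0.2885, 0.4008]
ee_rot: [-3.141, 0.001, -2.941]
force: [-0.2, 0.1, -1.6]
width: 0.0238
gripper_force: 12.0
```

Request:
play_rows(travel=[[-0.48,0.76,0],[-0.48,0.76,0],[-0.48,0.76,0],[-0.48,0.76,0],[-0.48,0.76,0],[-0.48,0.76,0],[-0.48,0.76,0],[-0.48,0.76,0]], twist=[0,0,0,0,0,0,0,0])

```text
t: 26.15
eef_pos: [0.5358, -0.1196, 0.3989]
ee_rot: [3.141, -0.002, -2.941]
force: [-0.6, -0.6, 0.1]
width: 0.024
gripper_force: 12.0
```

Request:
play_rows(travel=[[-0.38,0.83,0],[-0.38,0.83,0],[-0.38,0.83,0],[-0.38,0.83,0],[-0.38,0.83,0],[-0.38,0.83,0],[-0.38,0.83,0],[-0.38,0.83,0]], twist=[0,0,0,0,0,0,0,0])

```text
t: 27.15
eef_pos: [0.5778, 0.0588, 0.4]
ee_rot: [-3.142, -0.0, -2.941]
force: [-0.0, -1.0, -0.2]
width: 0.0237
gripper_force: 12.0
```

Request:
play_rows(travel=[[-0.38,0.83,0],[-0.38,0.83,0],[-0.38,0.83,0],[-0.38,0.83,0],[0,0,0],[0,0,0]], twist=[0,0,0,0,0,0])

```text
t: 27.9
eef_pos: [0.5982, 0.1465, 0.4]
ee_rot: [-3.141, -0.0, -2.941]
force: [-0.1, 0.7, -0.2]
width: 0.0234
gripper_force: 12.0
```

Request:
play_rows(travel=[[0,0,0.9],[0,0,0.9],[0,0,0.9],[0,0,0.9],[0,0,0.9],[0,0,0.9],[0,0,0.9],[0,0,0.9]], twist=[0,0,0,0,0,0,0,0])

```text
t: 28.9
eef_pos: [0.5982, 0.1456, 0.2198]
ee_rot: [3.142, 0.001, -2.942]
force: [-0.2, -0.5, -0.7]
width: 0.0241
gripper_force: 12.0
```

Request:
play_rows(travel=[[0,0,0.9],[0,0,0.9],[0,0,0.9],[0,0,0.8],[0,0,0.6],[0,0,0.4],[0,0,0.2],[0,0,0]], twist=[0,0,0,0,0,0,0,0])

```text
t: 29.9
eef_pos: [0.5983, 0.1463, 0.1026]
ee_rot: [-3.142, 0.0, -2.941]
force: [0.0, 0.3, -0.2]
width: 0.0238
gripper_force: 12.0
```

Run:
```python
from h import *
g=grab('scene','scene6')
cv2.imwrite('pics/v7.png',cv2.resize(g['pixels'][225:325,215:345],(780,600),interpolation=2)[:,:,::-1])
```

```text
(no output)
```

View pics/v7.png

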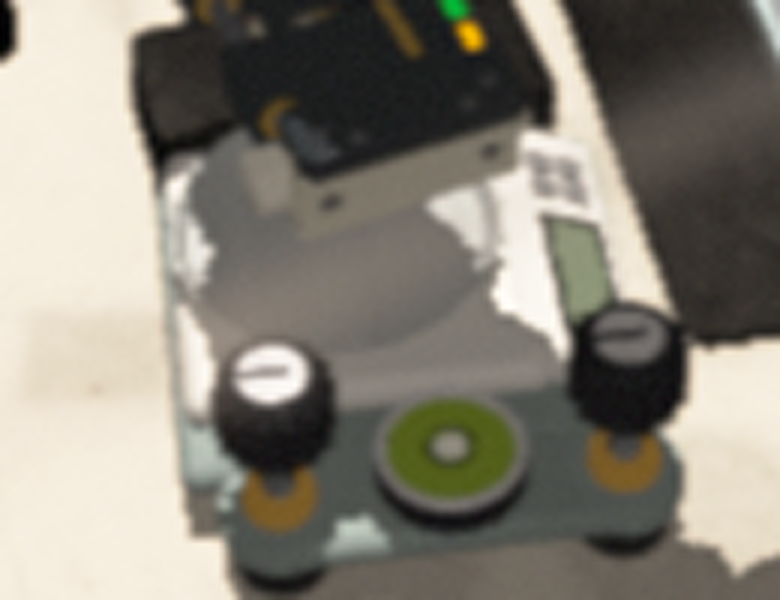

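The gripper is over the pan and the bubble sits centred in its ring at crop (450,445). Now I lower gently, watching the force.

Request:
play_rows(travel=[[0,0,0.2],[0,0,0.2],[0,0,0.15],[0,0,0.1],[0,0,0],[0,0,0]], twist=[0,0,0,0,0,0])

```text
t: 30.7
eef_pos: [0.5983, 0.1463, 0.0864]
ee_rot: [3.142, 0.0, -2.941]
force: [-0.6, -0.1, -0.6]
width: 0.0239
gripper_force: 12.0
```

Request:
play_rows(travel=[[0,0,0.05],[0,0,0.04],[0,0,0],[0,0,0]], twist=[0,0,0,0])

```text
t: 31.2
eef_pos: [0.5982, 0.1463, 0.0841]
ee_rot: [-3.142, 0.0, -2.941]
force: [0.6, 0.7, -1.2]
width: 0.0239
gripper_force: 12.0
```

Request:
play_rows(travel=[[0,0,0.04],[0,0,0.04],[0,0,0],[0,0,0]], twist=[0,0,0,0])

```text
t: 31.7
eef_pos: [0.5982, 0.1463, 0.082]
ee_rot: [-3.142, -0.0, -2.941]
force: [-0.2, 0.6, -1.7]
width: 0.0238
gripper_force: 12.0
```

Request:
play_rows(travel=[[0,0,0.04],[0,0,0.04],[0,0,0],[0,0,0]], twist=[0,0,0,0])

```text
t: 32.2
eef_pos: [0.5983, 0.1463, 0.0816]
ee_rot: [-3.142, 0.001, -2.941]
force: [-3.6, -0.4, 11.5]
width: 0.0241
gripper_force: 12.0
```

Contact, with the force up to about 11 N. I back off 1 mm, open gently and lift away.

Request:
play_rows(travel=[[0,0,-0.04],[0,0,0],[0,0,0],[0,0,0],[0,0,0]], twist=[0,0,0,0,0], fingers=0.5, newtons=5)

```text
t: 32.83
eef_pos: [0.5981, 0.1462, 0.0809]
ee_rot: [-3.142, -0.0, -2.941]
force: [-0.8, -0.0, 0.2]
width: 0.0439
gripper_force: 0.0
```

Request:
play_rows(travel=[[0,0,-0.2],[0,0,-0.5],[0,0,-0.9],[0,0,-0.9],[0,0,-0.9],[0,0,-0.9],[0,0,-0.9],[0,0,-0.9]], twist=[0,0,0,0,0,0,0,0])

```text
t: 33.83
eef_pos: [0.5982, 0.1462, 0.2355]
ee_rot: [3.141, 0.001, -2.941]
force: [-0.2, -0.3, -0.6]
width: 0.044
gripper_force: 0.0
```

Request:
play_rows(travel=[[0,-0.5,-0.9],[0,-0.9,-0.9],[0,-0.9,-0.9],[0,-0.9,-0.9],[0,-0.9,-0.9],[0,-0.9,-0.9],[0,-0.5,0],[0,0,0]], twist=[0,0,0,0,0,0,0,0])

```text
t: 34.83
eef_pos: [0.6252, 0.0109, 0.3685]
ee_rot: [3.141, -0.0, -2.943]
force: [0.8, -0.1, -0.3]
width: 0.0437
gripper_force: 0.0
```

```bash
python3 m.py 7;python3 - <<'E'
import cv2,numpy as np
a=cv2.imread('pics/top7.png')[140:290,130:280];b=cv2.imread('pics/scene7.png')[225:345,220:400]
cv2.imwrite('pics/v8.png',np.hstack([cv2.resize(a,(320,320),interpolation=2),cv2.resize(b,(480,320),interpolation=2)]))
E
```

```text
top [188.4155 190.5336] [16.3969 17.5607] scale-frame off mm 0.6511967380888977 0.059544725630144305 f,r= -0.06272378747992415 0.10089348339668332
scene [289.7035 299.2786] [15.8271 20.7298] scale-frame off mm -0.0729046847689632 -1.1779677821419408 f,r= -0.3683948963314442 -0.38671265632364604
34.925 [0.6251 0.0118 0.3679] [ 3.1413 -0.0011 -2.9414] [ 0.3304  0.2272  0.1019 -0.0004 -1.4466 -1.701 ]
```

View pics/v8.png

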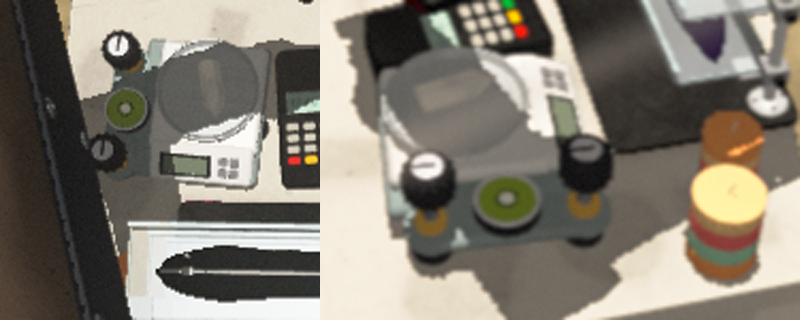

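The crystal lies near the pan centre: crop (210,85) against a pan centre of (207,90). The bubble is inside its ring and the candles haven't moved. Handing in.

```bash
python3 -c "
from station import arm;print(arm.job_done())"
```

```text
the job is handed in; nothing more can be done
None
```

I handed the job in at about 35 s of the 72 s allowed: the last pictures show the bubble inside its ring, the crystal lying near the middle of the pan and the candles unmoved, but the hand-in returned no verdict and I did not check the tin in those pictures.

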